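# Load the cake keeper's entry lock

## Robot

A 6-joint arm with a two-finger parallel gripper is mounted at the origin on a cart in front of the work surface, level with it; the furniture and walls round the work are solid. World frame = base frame: x ahead of the robot, y to its left, z up, the work surface at z = 0. Lengths are in m, angles in rad, forces in N, time in s.
With the tool pointing down it reaches from about 0.275 to 0.725 m from the base axis. Payload 15.9 kg.
Tool frame: the origin (TCP) lies midway between the tips of the shut fingers; the grasp point (between the pads) lies 19 mm behind it (pinch_z is the distance from the TCP to the grasp point, in m); z points along the fingers, x is the direction in which the jaws open and shut, and the axes are right-handed (so a half turn about z gives the same grasp; the last joint's range is limited). The gripper opens to 85 mm and grips with 20 to 120 N. Pads are 22 mm wide; open, the fingers measure 114 mm over their backs; the gripper's body (76 mm by 85 mm) begins 54 mm behind the grasp point. The pads swing forward as they close: fully open they stand 13 mm farther back than shut.
Start: joints at [1.235, 0.213, -0.034, 1.323, 0, 1.571], TCP at [0.165, 0.472, 0.231] pointing down, gripper open.
Joint ranges: [-2.98, 2.98], [-0.74, 1.72], [-1.14, 1.35], [-2.1, 2.04], [-1.57, 1.44], [-3.14, 3.14]. Speed limits (rad/s): [1.89, 1.89, 2.39, 2.57, 3.14, 3.14].

## Interface

Orientations are given as a unit quaternion [x, y, z, w].
In Python, from cell import get_obs, grab_frame, camera_params, hand_in, pinch_z gives the robot as it stands. The module is installed in compiled form; this text tells all that it offers.
- The arm moves only by the tool drive_tool, never from a script. Its argument "plan" is a list of rows, each an object with "dr": the turn, a rotation vector about the world's x, y, z in rad, a list of three; "slide": the shift along the world's x, y, z in m, a list of three; "claw": the finger opening in m, from 0 to 0.0854. A call has exactly 10 rows; each row shifts and turns the commanded pose from where the row before left it; what a row does not reach is not made up. A row lasts 1/8 s, in which the tool goes at most 62.5 mm and 10.7 degrees, less where a joint would pass 70% of its speed; a pose out of reach is approached as far as the arm can. A call with a gripper value outside its range is refused whole. The fingers move at their own pace and stop on an object; the grip force is fixed at half the most. Time passes only in rows, so rows that do not move let the fingers close, or fill a call up. It gives the time, the measured TCP pose, the force and the opening at its end, in the units of the state.
- get_obs(): the state, without advancing time (a new reading comes with each control period).
- grab_frame(name): name is "scene" or "top" or "wrist"; returns the picture (400x640x3 uint8, red, green, blue); there is no depth.
- camera_params(name): a dict with "fx", "fy", "cx", "cy" (pixels), "rvec" (rotation vector, rad) and "tvec" (3), from world to camera coordinates, as OpenCV has them; the wrist camera has in their place "hand_eye" (4x4, takes a point from camera to tool coordinates, whose origin is the TCP and whose axes are the tool frame's). Camera axes: x right, y down, z forward; pixel columns grow to the right and rows downward; lengths in m; the calibration is good to about 2 mm. A picture is of the moment at which its call begins: read the wrist's pose just before it. camera_params takes no time and is no camera call.
- hand_in(): hands the job in, once; it reports no verdict.
The state is a dict: "t": time; "qpos": joint angles; "joint_velocities": joint speeds; "joint_efforts": joint torques, N m; "eef_pos": TCP position; "tool_rot": TCP orientation; "contact_force": force on the tool from outside, world axes, zero at the start; "torque": the same for the moment, N m; "width": finger opening in m.
Only numpy, scipy, OpenCV 4.12 (cv2) and the standard library are available. Lean on these libraries where they do the work, as an engineer would, in place of code of your own. Each camera call takes 0.05 s, during which the arm holds its last target.

## Task

A slice of cake has to go into the entry chamber of the fly-proof cake keeper. First make sure by touch that the inner gate is fully shut, pressing down firmly on its red handle with the fingertips; only then swing the outer cover right aside so the chamber's mouth is clear, and set the cake down gently, upright, in the middle of the chamber floor. Let go, leave the cover open and the inner gate shut, and do not knock the kitchen timer out of place.

Things in the scene. Friction and masses are not known exactly. Their poses are not given: they have to be found in the camera images.
- passbox: the cake keeper: low white box 390 x 190 mm, fixed; walls 72 mm high. Origin on the table under the centre of the square entry chamber; x points along the box, from the chamber to the keeper part behind (fixed clear roof, two cake pieces inside, out of play), y left, z up. The inner gate is at x = 103 mm, the post of the cover's arm at x = 75, y = -112 mm
- gate_top (a point): centre of the flat top of the inner gate's red handle, a bar 24 mm (along the box's x) x 50 mm (along its y) x 16 mm high. It stands 108 mm above the table with the gate shut, and rises and falls with the gate
- gate (a joint): inner gate, a grey plate between chamber and keeper that slides straight up and down, in m: 0 = fully shut (down), up to 0.06. It starts anywhere from shut to 18 mm ajar. Stiff: stays where it is left; pushing it down takes about 2 N, then it stops hard at the bottom. A push of 5 to 10 N that no longer moves it shows that it is shut
- cover (a joint): outer cover: clear 182 x 190 mm plate, aluminium frame, under a steel arm that swings level about the post. 0 = closed (as at the start), growing counter-clockwise from above, off to the box's right (-y), stop at 1.9 rad; mouth clear from about 1.5. Stiff joint (about 2.5 N at the knob), stays where left. Cover top 81 mm, arm top 89 mm above the table
- cover_knob (a point): middle of the black upright knob on the cover's arm: a cylinder 28 mm in diameter, from 89 to 123 mm above the table, this point at 108 mm, 100 mm from the post's axis; moves with the cover
- cover_hinge (a point): point on the vertical axis of the cover's post, 108 mm above the table; fixed to the box
- cake_mid (a point): centre of the loose slice of blueberry cake, half-way up, 50 mm (its x, the way to grasp it) x 80 mm (its y) x 38 mm high, 40 g; z is up. It starts on the green board
- board: small green cutting board 100 x 130 x 8 mm, fixed to the table; origin at the centre of its underside
- chamber (a point): centre of the entry chamber's floor, 6 mm above the table, axes as the box's. The chamber is open at the top, under the cover; inside it is clear for x -89 to +92 mm, y -89 to +89 mm, between 6 mm walls 72 mm above the table
- timer: white kitchen timer with a red knob, 94 x 68 mm, 34 mm high, loose bystander; origin under its centre
Things that resemble listed ones, but are neither listed nor needed, are in the scene too. Of the things like the part that bears cake_mid, leave any that is yellow; of the rest the larger one is meant.

How it is judged:
On the way, in this order (a step that is already met when the one before it is completed fails the run):
1. with the cover still closed, the fingers press on the inner gate (more than 3 N) while it is fully shut (within 2.5 mm) (contact force between the fingers and gate above 3 N and value of joint gate below 0.0025 m and value of joint cover below 0.1 rad), for 0.15 s.
2. the outer cover is swung aside by more than 1.4 rad (value of joint cover above 1.4 rad), for 0.1 s.
At the end, for the whole second after the job is handed in: The cake lies still and upright (within 0.2 rad) on the chamber floor, its centre within 40 mm of the chamber's centre along both of the box's axes and under 32 mm above the table, the cover is more than 1.4 rad open, and the inner gate is within 3 mm of shut (value of joint gate below 0.003 m and value of joint cover above 1.4 rad and x of cake_mid in the frame of passbox between -0.04 and 0.04 m and y of cake_mid in the frame of passbox between -0.04 and 0.04 m and z of cake_mid in the frame of passbox below 0.032 m and angle between cake_mid's own z axis and vertical below 0.2 rad and linear speed of cake below 0.02 m/s); the robot touches nothing.
It fails at once if the outer cover is off its closed place (over 0.15 rad) while the inner gate is more than 4 mm open (value of joint cover above 0.15 rad and value of joint gate above 0.004 m).
It fails at once if the cake is dropped or thrown (faster than 0.6 m/s while not held, a fall of about 18 mm) (contact force between the fingers and cake below 0.05 N and linear speed of cake above 0.6 m/s).
It fails at once if the kitchen timer is moved more than 30 mm (distance of timer from where it was at the start of the episode above 0.03 m).
It also fails if it takes over 64 s, if anything falls off the work surface, if the arm or the gripper's body presses on something with over 40 N, if the wrist force passes 120 N, or if a joint passes its speed limit or range.

## Working session

There is one attempt and no reset: what is moved stays moved. The work goes in short steps, Python scripts to look and compute and a tool call to move; the robot and the scene stay as the last step left them, time stands still between calls to the robot, and variables do not carry over. Pictures are saved under pics/ and viewed, and the job is handed in when it is done.

Besides the shell and the picture viewer there is one more tool, called after "Request:" as name(argument=value, ...), one argument or row to a line, values as JSON. drive_tool: Moves the arm, as the interface text tells. Its arguments: {"type":"object","properties":{"plan":{"type":"array"}},"required":["plan"]}

```bash
mkdir -p pics
python3 - <<'E'
from cell import *
import cv2
print(get_obs())
for n in ("scene","top","wrist"):
    f=grab_frame(n); cv2.imwrite(f"pics/{n}0.png",f[:,:,::-1]); print(n,camera_params(n))
print(pinch_z)
E
```

```text
{'t': 0.0, 'qpos': array([ 1.23503563e+00,  2.13359690e-01, -3.50446260e-02,  1.32350646e+00,
       -1.49001158e-05,  1.57082718e+00]), 'joint_velocities': array([-0.00146113, -0.00101221,  0.0007934 ,  0.00111522, -0.00121896,
       -0.00135629]), 'joint_efforts': array([ 3.23702061e-04, -6.86169577e+01,  4.87116337e+01,  1.78310514e-02,
        1.97051777e-04,  7.63113604e-06]), 'eef_pos': array([0.16463699, 0.47175981, 0.23082014]), 'tool_rot': array([ 8.15326989e-01,  5.79000510e-01, -4.49997421e-04,  3.28722080e-04]), 'contact_force': array([-0.72226975, -0.08804456,  0.48054004]), 'torque': array([-0.02710564, -0.04329305, -0.01260758]), 'width': 0.08562079448867659}
scene {'fx': 445.4531000826775, 'fy': 445.4531000826775, 'cx': 318.776795761437, 'cy': 201.0266269934345, 'rvec': array([ 2.12350869, -1.28052051,  0.49775603]), 'tvec': array([-0.48590301,  0.30096141,  0.90829818])}
top {'fx': 449.91033705426656, 'fy': 449.91033705426656, 'cx': 320.8380039948154, 'cy': 202.72293402971937, 'rvec': array([ 2.14293922, -2.18204954,  0.13893055]), 'tvec': array([-0.26360547,  0.51066577,  0.97972993])}
wrist {'fx': 356.3148382463694, 'fy': 356.3148382463694, 'cx': 317.78396529257185, 'cy': 200.64740580019628, 'hand_eye': array([[ 9.99999673e-01, -7.80512953e-04,  2.09611761e-04,
         3.81184060e-04],
       [ 6.87577029e-04,  9.57969749e-01,  2.86868414e-01,
        -7.33663154e-02],
       [-4.24706239e-04, -2.86868176e-01,  9.57969973e-01,
        -1.43422316e-01],
       [ 0.00000000e+00,  0.00000000e+00,  0.00000000e+00,
         1.00000000e+00]])}
0.0187
```

View pics/scene0.png

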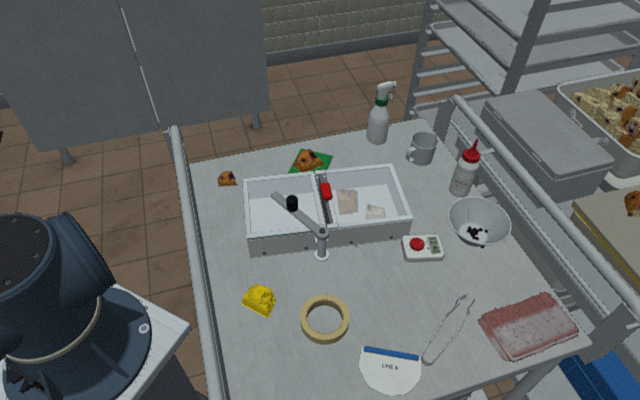

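View pics/top0.png

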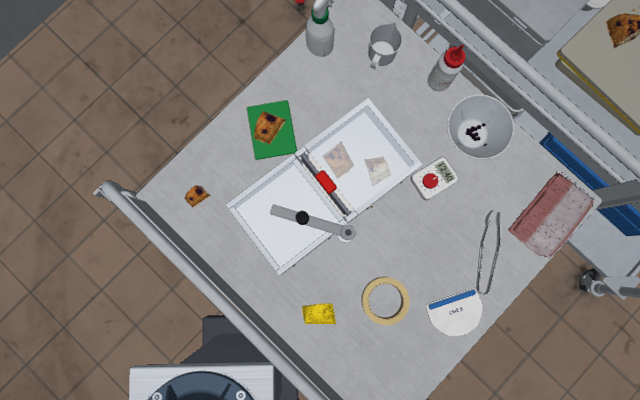

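View pics/wrist0.png

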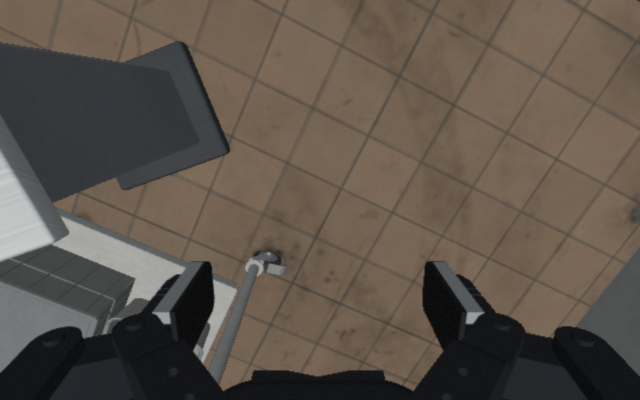

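Top view: knob (302,217), post (346,232), red handle (325,181), cake (268,126) on the green board (271,129), timer (434,179). The yellow slice and the small slice at (197,195) are decoys. Next I measure.

```bash
cat > h.py <<'E'
import numpy as np, cv2
from cell import *
def ext(n):
    p=camera_params(n); R=cv2.Rodrigues(p["rvec"])[0]; return p,R,np.array(p["tvec"])
def cast(n,uv,z):
    p,R,t=ext(n); d=R.T@np.array([(uv[0]-p["cx"])/p["fx"],(uv[1]-p["cy"])/p["fy"],1]); c=-R.T@t
    return c+d*(z-c[2])/d[2]
def tri(uvs):
    A=np.zeros((3,3));b=np.zeros(3)
    for n,uv in uvs.items():
        p,R,t=ext(n); d=R.T@np.array([(uv[0]-p["cx"])/p["fx"],(uv[1]-p["cy"])/p["fy"],1]); d/=np.linalg.norm(d); c=-R.T@t
        M=np.eye(3)-np.outer(d,d);A+=M;b+=M@c
    return np.linalg.solve(A,b)
def proj(n,P):
    p,R,t=ext(n); q=R@np.array(P)+t; return np.array([p["fx"]*q[0]/q[2]+p["cx"],p["fy"]*q[1]/q[2]+p["cy"]])
E
python3 - <<'E'
from h import *
for n in ("top","scene"):
    im=cv2.imread(f"pics/{n}0.png"); 
    x,y,w,h=(220,80,240,200) if n=="top" else (210,130,250,150)
    s=3
    cv2.imwrite(f"pics/{n}0z.png",cv2.resize(im[y:y+h,x:x+w],None,fx=s,fy=s,interpolation=cv2.INTER_CUBIC))
    hsv=cv2.cvtColor(im,cv2.COLOR_BGR2HSV); H,S,V=cv2.split(hsv)
    for nm,m in dict(red=((H<6)|(H>174))&(S>170)&(V>90),green=(H>50)&(H<75)&(S>120),black=(V<40),orange=(H>6)&(H<20)&(S>130)&(V>90)).items():
        m=m.astype(np.uint8)*255
        nn,lab,st,ce=cv2.connectedComponentsWithStats(m)
        for i in range(1,nn):
            if st[i,4]>40:
                c=ce[i]
                if x-60<c[0]<x+w and y<c[1]<y+h+40:
                    r=cv2.minAreaRect(np.argwhere(lab==i)[:,::-1].astype(np.float32))
                    print(n,nm,c.round(1),st[i,4],np.round(r[0],1),np.round(r[1],1),round(r[2],1))
E
```

```text
top red [325.5 181.6] 242 [325.5 181.5] [22.6 10.7] 52.1
top red [429.6 180.7] 151 [430.  180.5] [13.4 13.4] 45.0
top green [273.2 130.8] 1504 [271.4 129.5] [52.8 41.8] 80.0
top black [302.  217.6] 122 [302.  217.5] [11. 12.] 90.0
top orange [266.9 127.9] 511 [267.4 127.9] [24.5 27.9] 20.0
top orange [194.8 196.2] 221 [195.4 196.6] [17.8 18. ] 36.9
scene red [325.4 190.5] 146 [325.4 190.5] [16.2  9.2] 76.0
scene red [416.4 243.5] 109 [417.  243.5] [12.  10.6] 45.0
scene green [323.1 160.2] 164 [321.6 161.9] [18.3 19.1] 3.2
scene green [292.9 169.4] 43 [293.5 168.5] [9. 7.] 0.0
scene black [291.6 203.3] 143 [291.5 203.5] [15.  9.] 90.0
scene orange [306.2 160.5] 280 [306.8 162.3] [21.2 21.9] 45.0
scene orange [225.6 179.2] 139 [226.5 178.5] [13. 15.] 90.0
```

View pics/top0z.png

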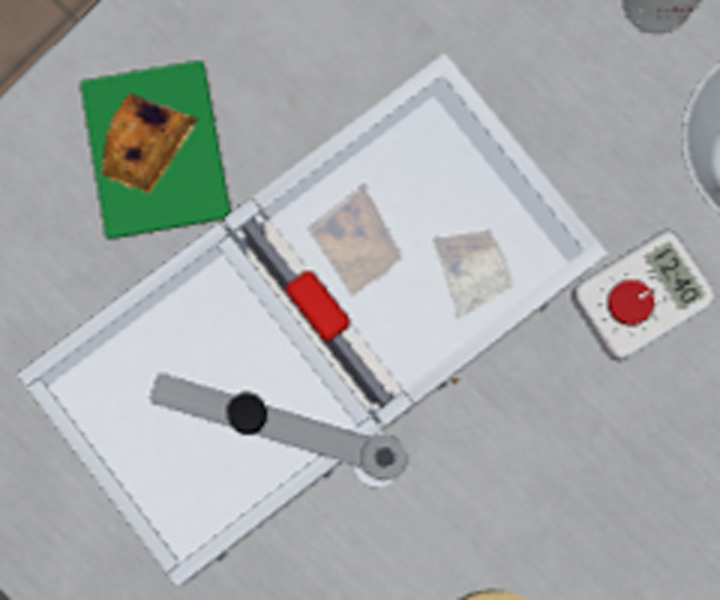

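View pics/scene0z.png

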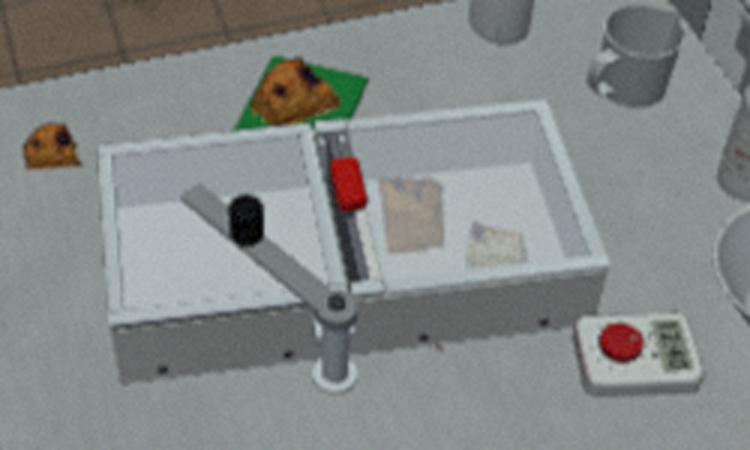

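Run:
```python
from h import *
Z=lambda u,v:(220+u/3,80+v/3)
c=[cast("top",Z(*p),z)[:2] for p,z in (((20,378),.081),((178,584),.081),((605,250),.074),((446,55),.074))]
for a in c: print(a.round(4))
L,B,R,T=c
# box x from chamber to keeper: L->T, B->R ; y left
dx=(T-L)+(R-B); yaw=np.arctan2(dx[1],dx[0]); print("yaw",yaw,"len",np.linalg.norm(T-L),np.linalg.norm(R-B),np.linalg.norm(L-B),np.linalg.norm(R-T))
ex=np.array([np.cos(yaw),np.sin(yaw)]);ey=np.array([-ex[1],ex[0]])
h=cast("top",Z(385,457),.092)[:2]; k=cast("top",(302,217.3),.120)[:2]; 
print("hinge",h,"knob",k,np.linalg.norm(h-k), "ang rel box",np.arctan2(*(k-h)[::-1])-yaw)
g=cast("top",(325.5,181.6),.108)
print("gate tri",tri({"top":(325.5,181.6),"scene":(325.4,189)}), "knob tri",tri({"top":(302,217.3),"scene":(291.5,203)}))
for z in (.1,.108,.126): print(z,cast("top",(325.5,181.6),z).round(4),cast("scene",(325.4,189.5),z).round(4))
# chamber origin estimates
print("O from hinge",h-ex*.075+ey*.112,"from gate",g[:2]-ex*.103)
print("O from left side corners:",(L+B)/2+ex*.095, "right",(R+T)/2-ex*.295)
cc=[cast("top",Z(*p),.046) for p in ((130,95),(197,120),(150,192),(102,172))]
print("cake corners",np.round(cc,4), np.mean(cc,0))
bb=[cast("top",Z(*p),.008) for p in ((80,80),(204,61),(231,213),(107,239))]
print("board",np.round(bb,4),np.mean(bb,0))
print("timer",cast("top",Z(645,295),.034))
```

```text
[ 0.4964 -0.0714]
[ 0.3495 -0.1826]
[ 0.5833 -0.4938]
[ 0.732  -0.3828]
yaw -0.9248012830785011 len 0.3904934617839979 0.3892348906021577 0.18419798148934025 0.18555392543312083
hinge [ 0.43493566 -0.32877963] knob [ 0.46580813 -0.23301822] 0.10061489188068545 ang rel box 2.18372867475449
gate tri [ 0.54053296 -0.28250988  0.10920393] knob tri [ 0.46680128 -0.23210936  0.10570906]
0.1 [ 0.5422 -0.2829  0.1   ] [ 0.5467 -0.2793  0.1   ]
0.108 [ 0.5408 -0.2827  0.108 ] [ 0.54   -0.2826  0.108 ]
0.126 [ 0.5378 -0.2823  0.126 ] [ 0.5248 -0.2899  0.126 ]
O from hinge [ 0.47921829 -0.20146879] from gate [ 0.47883904 -0.20045334]
O from left side corners: [ 0.48011902 -0.20284474] right [ 0.48003691 -0.20273581]
cake corners [[ 0.7146 -0.146   0.046 ]
 [ 0.6943 -0.1965  0.046 ]
 [ 0.6392 -0.1607  0.046 ]
 [ 0.6552 -0.1248  0.046 ]] [ 0.67581506 -0.15700324  0.046     ]
board [[ 0.7401 -0.1022  0.008 ]
 [ 0.754  -0.1998  0.008 ]
 [ 0.6312 -0.2196  0.008 ]
 [ 0.6123 -0.1233  0.008 ]] [ 0.68440627 -0.16123943  0.008     ]
timer [ 0.55653216 -0.53197364  0.034     ]
```

Run:
```python
from h import *
print(tri({"top":(103,190),"scene":(173,129)}))
```

```text
[0.53018308 0.16953606 0.12439591]
```

Request:
drive_tool(
  plan=[
    {"dr":[0,0,0],"slide":[0,0,0.03],"claw":0.0},
    {"dr":[0,0,-0.06],"slide":[0.025,-0.05,0.01],"claw":0.0},
    {"dr":[0,0,-0.06],"slide":[0.025,-0.05,0],"claw":0.0},
    {"dr":[0,0,-0.06],"slide":[0.025,-0.05,0],"claw":0.0},
    {"dr":[0,0,-0.06],"slide":[0.025,-0.05,0],"claw":0.0},
    {"dr":[0,0,-0.06],"slide":[0.025,-0.05,0],"claw":0.0},
    {"dr":[0,0,-0.06],"slide":[0.025,-0.05,0],"claw":0.0},
    {"dr":[0,0,-0.06],"slide":[0.025,-0.05,0],"claw":0.0},
    {"dr":[0,0,-0.06],"slide":[0.025,-0.05,0],"claw":0.0},
    {"dr":[0,0,-0.06],"slide":[0.025,-0.05,0],"claw":0.0},
  ],
)

```text
t: 1.4
eef_pos: [0.3902, 0.0202, 0.2713]
tool_rot: [0.941, 0.34, 0.0, 0.0]
contact_force: [1.2, 0.4, 0.2]
width: 0.0005
```

Request:
drive_tool(
  plan=[
    {"dr":[0,0,0],"slide":[0.025,-0.05,0],"claw":0.0},
    {"dr":[0,0,0],"slide":[0.025,-0.05,0],"claw":0.0},
    {"dr":[0,0,0],"slide":[0.025,-0.05,0],"claw":0.0},
    {"dr":[0,0,0],"slide":[0.025,-0.05,0],"claw":0.0},
    {"dr":[0,0,-0.05],"slide":[0.025,-0.05,0],"claw":0.0},
    {"dr":[0,0,0],"slide":[0.025,-0.052,0],"claw":0.0},
    {"dr":[0,0,0],"slide":[0,0,-0.04],"claw":0.0},
    {"dr":[0,0,0],"slide":[0,0,-0.03],"claw":0.0},
    {"dr":[0,0,0],"slide":[0,0,-0.03],"claw":0.0},
    {"dr":[0,0,0],"slide":[0,0,-0.02],"claw":0.0},
  ],
)

```text
t: 2.65
eef_pos: [0.5391, -0.2797, 0.1495]
tool_rot: [0.948, 0.317, -0.001, -0.001]
contact_force: [0.2, 0.6, 0.2]
width: -0.0001
```

Run:
```python
from h import *
o=get_obs(); print(o["eef_pos"],o["qpos"].round(3))
for n in ("wrist","top"): cv2.imwrite(f"pics/{n}1.png",grab_frame(n)[:,:,::-1])
```

```text
[ 0.53907333 -0.27965038  0.14947839] [-0.479  0.462  0.108  1.219 -0.     0.447]
```

View pics/wrist1.png

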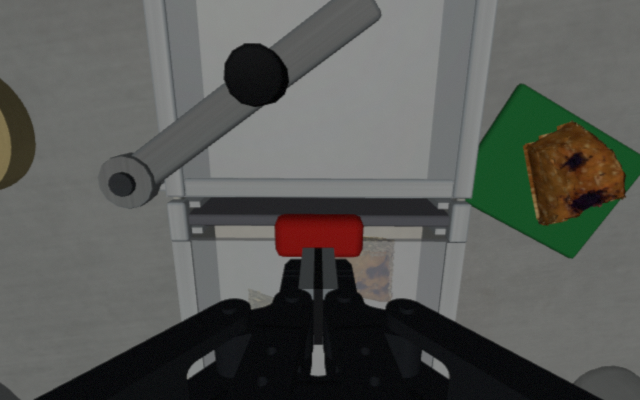

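View pics/top1.png

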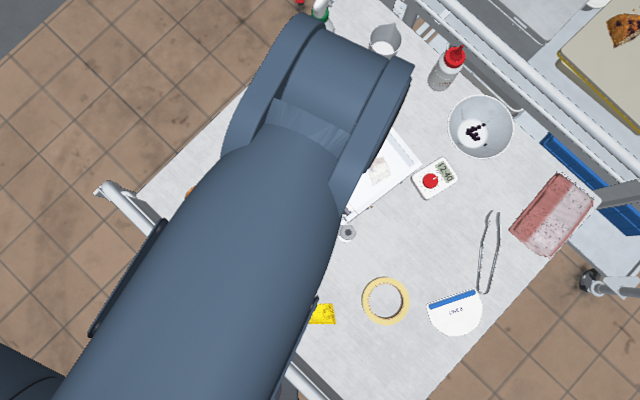

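Wrist view: the handle (319,235) sits aligned just ahead of the fingertips, knob at (256,74), post at (122,183), cake around (577,175).

```bash
cat >> h.py <<'E'
from scipy.spatial.transform import Rotation as Rot
def wcast(uv,z,pos,q):
    p=camera_params("wrist"); H=p["hand_eye"]; R=Rot.from_quat(q).as_matrix()
    d=np.array([(uv[0]-p["cx"])/p["fx"],(uv[1]-p["cy"])/p["fy"],1]); d=R@H[:3,:3]@d; c=R@H[:3,3]+pos
    return c+d*(z-c[2])/d[2]
E
python3 - <<'E'
from h import *
o=get_obs();P,q=o["eef_pos"],o["tool_rot"]
for z in (.108,.117,.126):
    a=[wcast(u,z,P,q) for u in ((277,235),(361,235),(319,215),(319,256))]
    print(z,a[0].round(4),a[1].round(4),"len",np.linalg.norm(a[0]-a[1]),"w",np.linalg.norm(a[2]-a[3]), "mid",np.mean(a[2:],0).round(4))
print("knob",wcast((256,73),.123,P,q),"hinge",wcast((122,183),.092,P,q))
for u in ((527,147),(572,123),(623,163),(622,190),(548,223)): print("cake",wcast(u,.044,P,q).round(4))
E
```

```text
0.108 [ 0.5213 -0.2941  0.108 ] [ 0.5586 -0.266   0.108 ] len 0.046717154205453144 w 0.024500514261821114 mid [ 0.5403 -0.2804  0.108 ]
0.117 [ 0.52   -0.2905  0.117 ] [ 0.5555 -0.2638  0.117 ] len 0.04444009688547414 w 0.02330632603927262 mid [ 0.5381 -0.2775  0.117 ]
0.126 [ 0.5187 -0.2869  0.126 ] [ 0.5524 -0.2616  0.126 ] len 0.0421630395654951 w 0.022112137816724282 mid [ 0.5359 -0.2746  0.126 ]
knob [ 0.46674894 -0.22983823  0.123     ] hinge [ 0.43326367 -0.32790351  0.092     ]
cake [ 0.6318 -0.161   0.044 ]
cake [ 0.6443 -0.1311  0.044 ]
cake [ 0.6941 -0.1283  0.044 ]
cake [ 0.7091 -0.1416  0.044 ]
cake [ 0.6854 -0.191   0.044 ]
```

Request:
drive_tool(
  plan=[
    {"dr":[0,0,0],"slide":[0.001,-0.001,-0.012],"claw":0.0},
    {"dr":[0,0,0],"slide":[0,0,-0.012],"claw":0.0},
    {"dr":[0,0,0],"slide":[0,0,-0.006],"claw":0.0},
    {"dr":[0,0,0],"slide":[0,0,-0.002],"claw":0.0},
    {"dr":[0,0,0],"slide":[0,0,-0.002],"claw":0.0},
    {"dr":[0,0,0],"slide":[0,0,-0.002],"claw":0.0},
    {"dr":[0,0,0],"slide":[0,0,-0.002],"claw":0.0},
    {"dr":[0,0,0],"slide":[0,0,-0.002],"claw":0.0},
    {"dr":[0,0,0],"slide":[0,0,0],"claw":0.0},
    {"dr":[0,0,0],"slide":[0,0,0],"claw":0.0},
  ],
)

```text
t: 4.0
eef_pos: [0.5408, -0.281, 0.1114]
tool_rot: [0.948, 0.317, 0.0, 0.0]
contact_force: [-0.4, -0.8, -0.5]
width: 0.0001
```

Request:
drive_tool(
  plan=[
    {"dr":[0,0,0],"slide":[0,0,-0.001],"claw":0.0},
    {"dr":[0,0,0],"slide":[0,0,-0.001],"claw":0.0},
    {"dr":[0,0,0],"slide":[0,0,-0.001],"claw":0.0},
    {"dr":[0,0,0],"slide":[0,0,-0.001],"claw":0.0},
    {"dr":[0,0,0],"slide":[0,0,0],"claw":0.0},
    {"dr":[0,0,0],"slide":[0,0,0],"claw":0.0},
    {"dr":[0,0,0],"slide":[0,0,0],"claw":0.0},
    {"dr":[0,0,0],"slide":[0,0,0],"claw":0.0},
    {"dr":[0,0,0],"slide":[0,0,0],"claw":0.0},
    {"dr":[0,0,0],"slide":[0,0,0],"claw":0.0},
  ],
)

```text
t: 5.25
eef_pos: [0.5409, -0.281, 0.108]
tool_rot: [0.948, 0.317, 0.0, 0.0]
contact_force: [-2.9, 2.1, 10.6]
width: 0.0002
```

Request:
drive_tool(
  plan=[
    {"dr":[0,0,0],"slide":[0,0,-0.0005],"claw":0.0},
    {"dr":[0,0,0],"slide":[0,0,-0.0005],"claw":0.0},
    {"dr":[0,0,0],"slide":[0,0,0],"claw":0.0},
    {"dr":[0,0,0],"slide":[0,0,0],"claw":0.0},
    {"dr":[0,0,0],"slide":[0,0,0],"claw":0.0},
    {"dr":[0,0,0],"slide":[0,0,0],"claw":0.0},
    {"dr":[0,0,0],"slide":[0,0,0],"claw":0.0},
    {"dr":[0,0,0],"slide":[0,0,0],"claw":0.0},
    {"dr":[0,0,0],"slide":[0,0,0],"claw":0.0},
    {"dr":[0,0,0],"slide":[0,0,0],"claw":0.0},
  ],
)

```text
t: 6.5
eef_pos: [0.541, -0.281, 0.1079]
tool_rot: [0.948, 0.317, 0.001, 0.001]
contact_force: [-7.1, 3.8, 22.2]
width: -0.0001
```

Request:
drive_tool(
  plan=[
    {"dr":[0,0,0],"slide":[0,0,0.016],"claw":0.0},
    {"dr":[0,0,0],"slide":[0,0,0.025],"claw":0.0},
    {"dr":[0,0,-0.16],"slide":[-0.0125,0.0082,0.01],"claw":0.05},
    {"dr":[0,0,-0.16],"slide":[-0.0125,0.0082,0],"claw":0.05},
    {"dr":[0,0,-0.16],"slide":[-0.0125,0.0082,0],"claw":0.05},
    {"dr":[0,0,-0.16],"slide":[-0.0125,0.0082,0],"claw":0.05},
    {"dr":[0,0,-0.16],"slide":[-0.0125,0.0082,0],"claw":0.05},
    {"dr":[0,0,-0.16],"slide":[-0.0125,0.0082,0],"claw":0.05},
    {"dr":[0,0,0],"slide":[0,0,0],"claw":0.05},
    {"dr":[0,0,0],"slide":[0,0,0],"claw":0.05},
  ],
)

```text
t: 7.75
eef_pos: [0.4663, -0.232, 0.1576]
tool_rot: [0.988, -0.155, 0.0, 0.0]
contact_force: [0.2, 0.1, 0.6]
width: 0.05
```

Run:
```python
from h import *
o=get_obs(); print(o["eef_pos"],o["qpos"].round(3),o["contact_force"],o["width"])
for n in ("wrist",): cv2.imwrite(f"pics/{n}2.png",grab_frame(n)[:,:,::-1])
```

```text
[ 0.46627748 -0.23201498  0.15759306] [-0.462  0.28  -0.135  1.155 -0.     1.421] [0.15990508 0.10118584 0.57965708] 0.05002074398388164
```

View pics/wrist2.png

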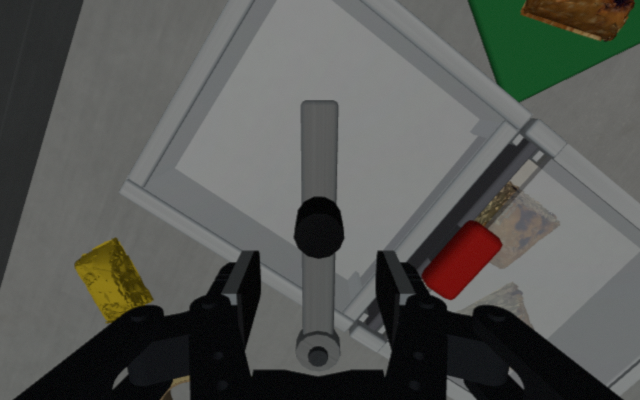

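The arm runs straight up the picture (x≈319), with the knob centred between the fingers. I descend over it.

Request:
drive_tool(
  plan=[
    {"dr":[0,0,0],"slide":[0,0,-0.02],"claw":0.05},
    {"dr":[0,0,0],"slide":[0,0,-0.02],"claw":0.05},
    {"dr":[0,0,0],"slide":[0,0,-0.012],"claw":0.05},
    {"dr":[0,0,0],"slide":[0,0,-0.008],"claw":0.05},
    {"dr":[0,0,0],"slide":[0,0,0],"claw":0.05},
    {"dr":[0,0,0],"slide":[0,0,0],"claw":0.042},
    {"dr":[0,0,0],"slide":[0,0,0],"claw":0.042},
    {"dr":[0,0,0],"slide":[0,0,0],"claw":0.042},
    {"dr":[0,0,0],"slide":[0,0,0],"claw":0.042},
    {"dr":[0,0,0],"slide":[0,0,0],"claw":0.042},
  ],
)

```text
t: 9.05
eef_pos: [0.4658, -0.2317, 0.0974]
tool_rot: [0.988, -0.157, 0.0, 0.0]
contact_force: [-0.1, -1.0, 0.0]
width: 0.0419
```

Run:
```python
from h import *
h=np.array([.4345,-.3285]); r=.101; a0=1.255
N=20; da=1.75/N
# finger lags: tool leads knob centre by ~7mm -> 0.07 rad; total tool sweep 1.75+
p=[h+r*np.array([np.cos(a0+i*da),np.sin(a0+i*da)]) for i in range(N+1)]
print(da); print(np.diff(p,axis=0).round(4)); print(p[0],p[-1])
```

```text
0.0875
[[-0.0085  0.0024]
 [-0.0087  0.0016]
 [-0.0088  0.0009]
 [-0.0088  0.0001]
 [-0.0088 -0.0007]
 [-0.0087 -0.0015]
 [-0.0086 -0.0022]
 [-0.0083 -0.003 ]
 [-0.008  -0.0037]
 [-0.0077 -0.0044]
 [-0.0073 -0.005 ]
 [-0.0068 -0.0056]
 [-0.0063 -0.0062]
 [-0.0057 -0.0067]
 [-0.0051 -0.0072]
 [-0.0045 -0.0076]
 [-0.0038 -0.008 ]
 [-0.0031 -0.0083]
 [-0.0023 -0.0085]
 [-0.0016 -0.0087]]
[ 0.46586793 -0.23249451] [ 0.33444074 -0.314747  ]
```

Request:
drive_tool(
  plan=[
    {"dr":[0,0,0.0875],"slide":[-0.0085,0.0024,0],"claw":0.042},
    {"dr":[0,0,0.0875],"slide":[-0.0087,0.0016,0],"claw":0.042},
    {"dr":[0,0,0.0875],"slide":[-0.0088,0.0009,0],"claw":0.042},
    {"dr":[0,0,0.0875],"slide":[-0.0088,0.0001,0],"claw":0.042},
    {"dr":[0,0,0.0875],"slide":[-0.0088,-0.0007,0],"claw":0.042},
    {"dr":[0,0,0.0875],"slide":[-0.0087,-0.0015,0],"claw":0.042},
    {"dr":[0,0,0.0875],"slide":[-0.0086,-0.0022,0],"claw":0.042},
    {"dr":[0,0,0.0875],"slide":[-0.0083,-0.003,0],"claw":0.042},
    {"dr":[0,0,0.0875],"slide":[-0.008,-0.0037,0],"claw":0.042},
    {"dr":[0,0,0.0875],"slide":[-0.0077,-0.0044,0],"claw":0.042},
  ],
)

```text
t: 10.3
eef_pos: [0.3811, -0.2424, 0.0975]
tool_rot: [0.961, 0.278, 0.0, 0.0]
contact_force: [3.3, -0.4, -0.2]
width: 0.0423
```

Run:
```python
from h import *
o=get_obs(); print(o["eef_pos"],o["qpos"].round(3),o["contact_force"],o["width"])
for n in ("wrist",): cv2.imwrite(f"pics/{n}3.png",grab_frame(n)[:,:,::-1])
```

```text
[ 0.38105301 -0.24238002  0.09750907] [-0.567  0.186 -0.417  0.967  0.     0.441] [ 3.2581463  -0.40213917 -0.19721244] 0.04226697747945367
```

View pics/wrist3.png

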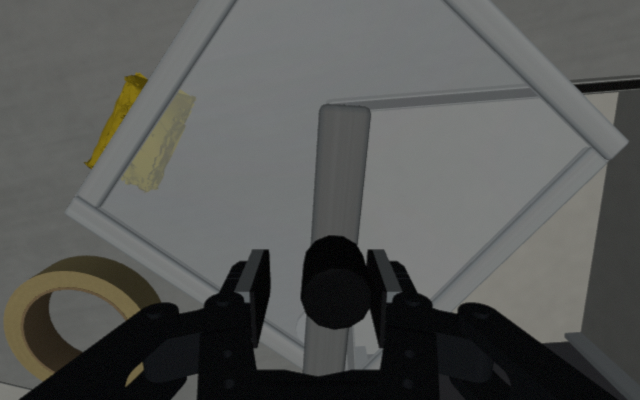

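The right finger is pushing the knob, and the cover is about half open. I carry on.

Request:
drive_tool(
  plan=[
    {"dr":[0,0,0.0875],"slide":[-0.0073,-0.005,0],"claw":0.042},
    {"dr":[0,0,0.0875],"slide":[-0.0068,-0.0056,0],"claw":0.042},
    {"dr":[0,0,0.0875],"slide":[-0.0063,-0.0062,0],"claw":0.042},
    {"dr":[0,0,0.0875],"slide":[-0.0057,-0.0067,0],"claw":0.042},
    {"dr":[0,0,0.0875],"slide":[-0.0051,-0.0072,0],"claw":0.042},
    {"dr":[0,0,0.0875],"slide":[-0.0045,-0.0076,0],"claw":0.042},
    {"dr":[0,0,0.0875],"slide":[-0.0038,-0.008,0],"claw":0.042},
    {"dr":[0,0,0.0875],"slide":[-0.0031,-0.0083,0],"claw":0.042},
    {"dr":[0,0,0.0875],"slide":[-0.0023,-0.0085,0],"claw":0.042},
    {"dr":[0,0,0.0875],"slide":[-0.0016,-0.0087,0],"claw":0.042},
  ],
)

```text
t: 11.6
eef_pos: [0.3346, -0.314, 0.0974]
tool_rot: [0.753, 0.658, 0.0, -0.0]
contact_force: [1.8, 2.4, -0.3]
width: 0.0422
```

Run:
```python
from h import *
o=get_obs(); print(o["eef_pos"],o["qpos"].round(3),o["contact_force"],o["width"])
for n in ("wrist",): cv2.imwrite(f"pics/{n}4.png",grab_frame(n)[:,:,::-1])
```

```text
[ 0.33459144 -0.31400156  0.09735795] [-0.754  0.201 -0.399  0.971  0.001 -0.62 ] [ 1.82178598  2.42238385 -0.30370598] 0.042183664380236276
```

View pics/wrist4.png

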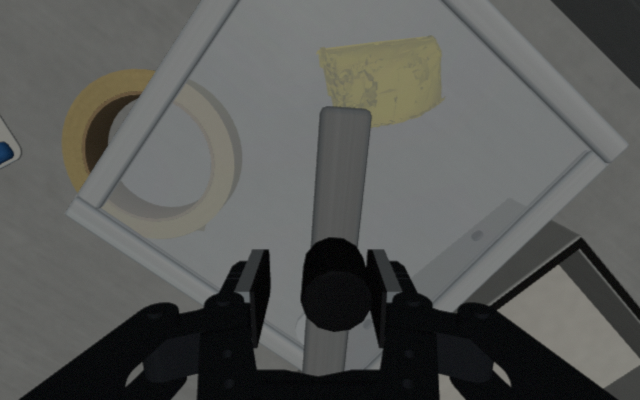

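Cover swung about 1.68 rad. Next I raise and go above the cake for a close look.

Request:
drive_tool(
  plan=[
    {"dr":[0,0,0],"slide":[-0.001,0.005,0],"claw":0.05},
    {"dr":[0,0,0],"slide":[0,0,0.05],"claw":0.05},
    {"dr":[0,0,0],"slide":[0,0,0.055],"claw":0.085},
    {"dr":[0,0,-0.045],"slide":[0.045,0.02,0.02],"claw":0.085},
    {"dr":[0,0,-0.045],"slide":[0.049,0.0225,0.02],"claw":0.085},
    {"dr":[0,0,-0.045],"slide":[0.049,0.0225,0],"claw":0.085},
    {"dr":[0,0,-0.045],"slide":[0.049,0.0225,0],"claw":0.085},
    {"dr":[0,0,-0.045],"slide":[0.049,0.0225,0],"claw":0.085},
    {"dr":[0,0,-0.045],"slide":[0.049,0.0225,0],"claw":0.085},
    {"dr":[0,0,-0.045],"slide":[0.048,0.0225,0],"claw":0.085},
  ],
)

```text
t: 12.9
eef_pos: [0.6725, -0.1522, 0.2424]
tool_rot: [0.848, 0.529, -0.0, 0.0]
contact_force: [1.4, -1.2, 0.4]
width: 0.085
```

Run:
```python
from h import *
o=get_obs(); print(o["eef_pos"],o["tool_rot"],o["qpos"].round(3),o["contact_force"],o["width"])
for n in ("wrist","top","scene"): cv2.imwrite(f"pics/{n}5.png",grab_frame(n)[:,:,::-1])
```

```text
[ 0.67254368 -0.15223101  0.2423666 ] [ 8.48320599e-01  5.29482917e-01 -3.65088587e-05  4.14452786e-05] [-0.223  0.658  0.666  1.579 -0.     0.232] [ 1.3918207  -1.18081108  0.40372369] 0.0849540518847487
```

View pics/wrist5.png

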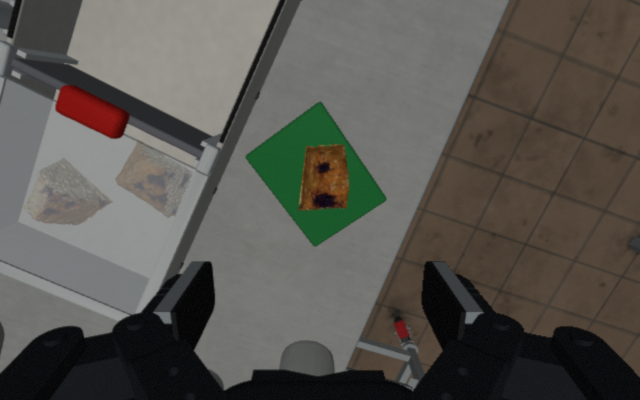

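View pics/scene5.png

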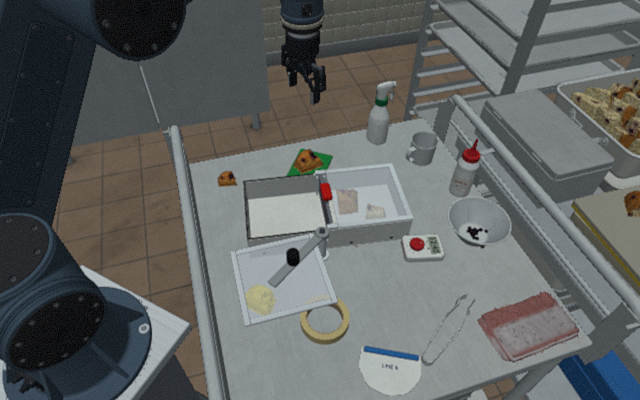

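Run:
```python
from h import *
im=cv2.imread("pics/wrist5.png");P=np.array([0.67254,-0.15223,0.24237]);q=[.848320599,.529482917,0,0]
H,S,V=cv2.split(cv2.cvtColor(im,cv2.COLOR_BGR2HSV))
g=((H>45)&(H<80)&(S>100)).astype(np.uint8)
c=max(cv2.findContours(g,0,2)[0],key=cv2.contourArea); hull=cv2.convexHull(c)
reg=np.zeros_like(g);cv2.fillConvexPoly(reg,hull,1); reg=cv2.erode(reg,np.ones((5,5)))
m=(reg&(1-g)).astype(np.uint8); m=cv2.morphologyEx(m,cv2.MORPH_OPEN,np.ones((3,3)))
c=max(cv2.findContours(m,0,1)[0],key=cv2.contourArea)
r=cv2.minAreaRect(c);print(r,cv2.boundingRect(c),cv2.approxPolyDP(c,4,True).reshape(-1,2).tolist())
th=2*np.arctan2(q[1],q[0]);print("th",th);ex=np.array([np.cos(th),np.sin(th)]);ey=np.array([ex[1],-ex[0]])
for z in (.02,.03,.046):
    w=np.array([wcast(p,z,P,q)[:2] for p in c.reshape(-1,2).astype(float)])
    rr=cv2.minAreaRect(w.astype(np.float32)); print(z,rr)
    a=w@ex;b=w@ey;print("x ext",a.min(),a.max(),"y ext",b.min(),b.max(),"mid",(a.min()+a.max())/2*ex+(b.min()+b.max())/2*ey)
print("spray",cast("top",(320,45),.1),tri({"top":(322,18),"scene":(384,88)}))
# cover angle from scene/top: knob
for n in("top","scene"):
    I=cv2.imread(f"pics/{n}5.png");cv2.imwrite(f"pics/{n}5z.png",cv2.resize(I[80:330,200:460],None,fx=2.4,fy=2.4))
k=tri({"top":cast and (0,0)} ) if 0 else cast("scene",(293,256),.108); print("knob",k,np.arctan2(k[1]+.3285,k[0]-.4345)-1.255)
```

```text
((323.5, 177.0), (66.0, 49.0), 90.0) (299, 144, 50, 67) [[343, 145], [306, 146], [300, 210], [346, 207]]
th 1.115981825336499
0.02 ((0.6850222945213318, -0.15190860629081726), (0.05286542698740959, 0.07042510062456131), 65.29483032226562)
x ext 0.13883494741438665 0.191266837531389 y ext 0.646676850222237 0.7176907002386913 mid [ 0.68534084 -0.15140815]
0.03 ((0.6828823089599609, -0.1510276347398758), (0.05142023786902428, 0.068499855697155), 65.2949447631836)
x ext 0.13938688217391113 0.19038538917971448 y ext 0.6453361653773042 0.7144086386276786 mid [ 0.68319206 -0.15054078]
0.046 ((0.6794581413269043, -0.14961792528629303), (0.049107909202575684, 0.06541931629180908), 65.2950668334961)
x ext 0.14026997778915037 0.18897507181703518 y ext 0.6431910696254117 0.7091573400500581 mid [ 0.67975401 -0.14915299]
spray [ 0.84522557 -0.27679625  0.1       ] [ 0.8542429  -0.28608472  0.20303967]
knob [ 0.33794556 -0.30946103  0.108     ] 1.6919064096545227
```

View pics/top5.png

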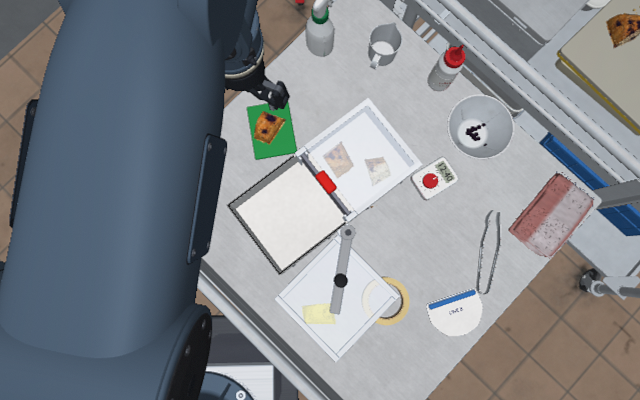

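Cover is at ~1.69 rad and the mouth is clear. The cake lies along the tool's y axis, centred near (0.681,-0.152). I descend.

Request:
drive_tool(
  plan=[
    {"dr":[0,0,0.02],"slide":[0.0085,0,-0.03],"claw":0.08},
    {"dr":[0,0,0],"slide":[0,0,-0.045],"claw":0.08},
    {"dr":[0,0,0],"slide":[0,0,-0.045],"claw":0.08},
    {"dr":[0,0,0],"slide":[0,0,-0.03],"claw":0.08},
    {"dr":[0,0,0],"slide":[0,0,-0.02],"claw":0.08},
    {"dr":[0,0,0],"slide":[0,0,0],"claw":0.08},
    {"dr":[0,0,0],"slide":[0,0,0],"claw":0.08},
    {"dr":[0,0,0],"slide":[0,0,0],"claw":0.08},
    {"dr":[0,0,0],"slide":[0,0,0],"claw":0.08},
    {"dr":[0,0,0],"slide":[0,0,0],"claw":0.08},
  ],
)

```text
t: 14.3
eef_pos: [0.68, -0.1541, 0.0726]
tool_rot: [0.842, 0.54, 0.0, 0.0]
contact_force: [0.0, 0.3, -0.0]
width: 0.0799
```

Run:
```python
from h import *
o=get_obs(); print(o["eef_pos"],o["tool_rot"],o["contact_force"],o["width"])
cv2.imwrite("pics/wrist6.png",grab_frame("wrist")[:,:,::-1])
```

```text
[ 0.67997603 -0.15406499  0.07258277] [8.41923681e-01 5.39596593e-01 1.22790957e-04 1.30556645e-04] [ 0.00702885  0.30401337 -0.02633182] 0.07988788805053314
```

View pics/wrist6.png

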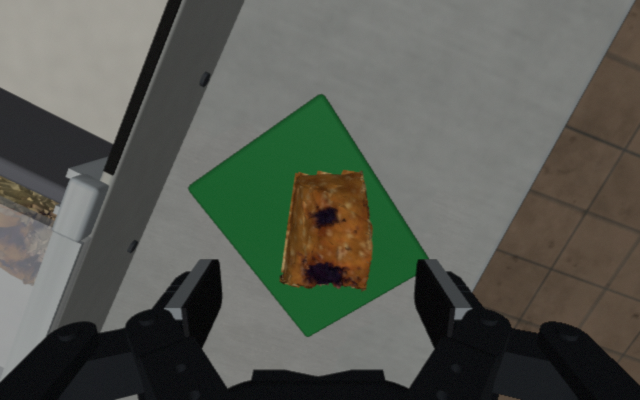

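Run:
```python
from h import *
o=get_obs();P,q=o["eef_pos"],o["tool_rot"];R=Rot.from_quat(q).as_matrix()
for u in((327,172),(326,290),(289,235),(371,235),(285,280),(369,285)):
  for z in (.025,.046):
    w=wcast(u,z,P,q); print(u,z,w.round(4),(R.T@(w-P)).round(4)[:2])
```

```text
(327, 172) 0.025 [ 0.6526 -0.1355  0.025 ] [ 0.0054 -0.0326]
(327, 172) 0.046 [ 0.6483 -0.1341  0.046 ] [ 0.0049 -0.0371]
(326, 290) 0.025 [ 0.7187 -0.166   0.025 ] [0.0053 0.0402]
(326, 290) 0.046 [ 0.7071 -0.1613  0.046 ] [0.0048 0.0277]
(289, 235) 0.025 [ 0.6772 -0.1706  0.025 ] [-0.0162  0.0044]
(289, 235) 0.046 [ 0.6702 -0.1654  0.046 ] [-0.0144 -0.0042]
(371, 235) 0.025 [ 0.697  -0.1277  0.025 ] [0.031  0.0044]
(371, 235) 0.046 [ 0.6878 -0.1272  0.046 ] [ 0.0277 -0.0041]
(285, 280) 0.025 [ 0.7023 -0.1855  0.025 ] [-0.0193  0.0334]
(285, 280) 0.046 [ 0.6925 -0.1787  0.046 ] [-0.0171  0.0216]
(369, 285) 0.025 [ 0.7264 -0.1411  0.025 ] [0.0312 0.0368]
(369, 285) 0.046 [ 0.714  -0.1391  0.046 ] [0.0278 0.0247]
```

Request:
drive_tool(
  plan=[
    {"dr":[0,0,0],"slide":[0.0025,0.0055,-0.01],"claw":0.08},
    {"dr":[0,0,0],"slide":[0,0,-0.02],"claw":0.08},
    {"dr":[0,0,0],"slide":[0,0,-0.02],"claw":0.08},
    {"dr":[0,0,0],"slide":[0,0,-0.01],"claw":0.08},
    {"dr":[0,0,0],"slide":[0,0,0],"claw":0.06},
    {"dr":[0,0,0],"slide":[0,0,0],"claw":0.045},
    {"dr":[0,0,0],"slide":[0,0,0],"claw":0.04},
    {"dr":[0,0,0],"slide":[0,0,0],"claw":0.04},
    {"dr":[0,0,0],"slide":[0,0,0],"claw":0.04},
    {"dr":[0,0,0],"slide":[0,0,0],"claw":0.04},
  ],
)

```text
t: 15.6
eef_pos: [0.6833, -0.1484, 0.014]
tool_rot: [0.842, 0.54, 0.001, 0.001]
contact_force: [-1.7, 2.1, 7.0]
width: 0.0447
```

Run:
```python
from h import *
o=get_obs(); print(o["eef_pos"],o["tool_rot"],o["contact_force"],o["width"])
cv2.imwrite("pics/wrist7.png",grab_frame("wrist")[:,:,::-1])
```

```text
[ 0.683268   -0.1484426   0.01399753] [8.41859457e-01 5.39695593e-01 9.49194632e-04 6.48852269e-04] [-1.72297156  2.1393663   6.99218654] 0.044690987715740545
```

View pics/wrist7.png

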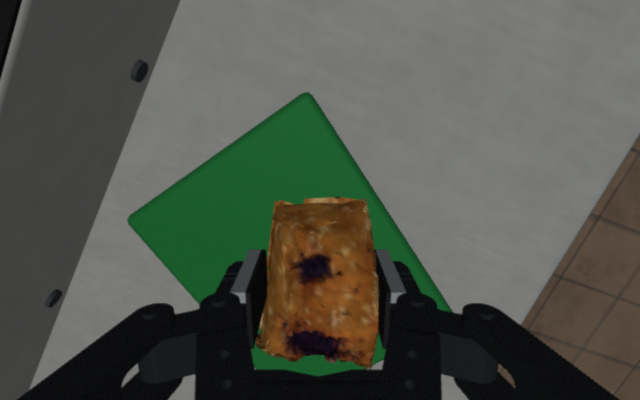

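Run:
```python
from h import *
o=get_obs();P,q=o["eef_pos"],o["tool_rot"];R=Rot.from_quat(q).as_matrix()
for u in((320,200),(320,362),(268,290),(376,290)):
  for z in (.035,.046):
    w=wcast(u,z,P,q); print(u,z,(R.T@(w-P)).round(4)[:2])
```

```text
(320, 200) 0.035 [ 0.0012 -0.037 ]
(320, 200) 0.046 [ 0.0011 -0.0403]
(320, 362) 0.035 [0.0012 0.0332]
(320, 362) 0.046 [0.0012 0.0236]
(268, 290) 0.035 [-0.019  -0.0006]
(268, 290) 0.046 [-0.0172 -0.0071]
(376, 290) 0.035 [ 0.0229 -0.0005]
(376, 290) 0.046 [ 0.0209 -0.0071]
```

Request:
drive_tool(
  plan=[
    {"dr":[0,0,0],"slide":[0,0,0.006],"claw":0.035},
    {"dr":[0,0,0],"slide":[0,0,0.012],"claw":0.035},
    {"dr":[0,0,0],"slide":[0,0,0.025],"claw":0.035},
    {"dr":[0,0,0],"slide":[0,0,0.035],"claw":0.035},
    {"dr":[0,0,0],"slide":[0,0,0.035],"claw":0.035},
    {"dr":[0,0,0],"slide":[0,0,0.03],"claw":0.035},
    {"dr":[0,0,0],"slide":[0,0,0.01],"claw":0.035},
    {"dr":[0,0,0],"slide":[0,0,0],"claw":0.035},
    {"dr":[0,0,0],"slide":[0,0,0],"claw":0.035},
    {"dr":[0,0,0],"slide":[0,0,0],"claw":0.035},
  ],
)

```text
t: 16.9
eef_pos: [0.6819, -0.1484, 0.1641]
tool_rot: [0.842, 0.54, -0.001, -0.001]
contact_force: [-1.2, 0.4, -0.5]
width: 0.0413
```

Run:
```python
from h import *
o=get_obs(); print(o["eef_pos"],o["tool_rot"],o["contact_force"],o["width"])
cv2.imwrite("pics/wrist8.png",grab_frame("wrist")[:,:,::-1])
cv2.imwrite("pics/scene8.png",cv2.resize(grab_frame("scene")[60:240,180:440,::-1],None,fx=3,fy=3))
```

```text
[ 0.68189398 -0.1484113   0.16412128] [ 8.41898961e-01  5.39634495e-01 -5.95985092e-04 -6.29818172e-04] [-1.20101355  0.44432928 -0.50221415] 0.041321486658775414
```

View pics/wrist8.png

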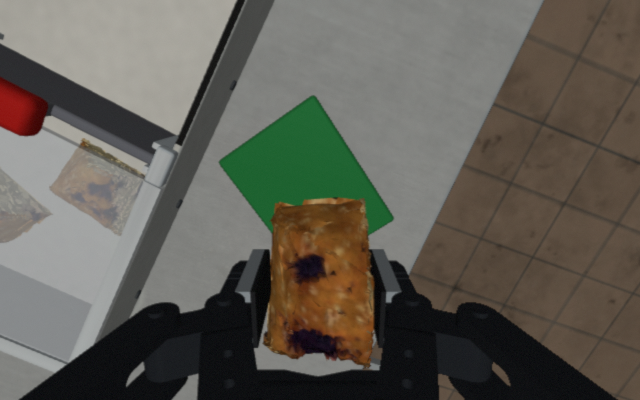

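View pics/scene8.png

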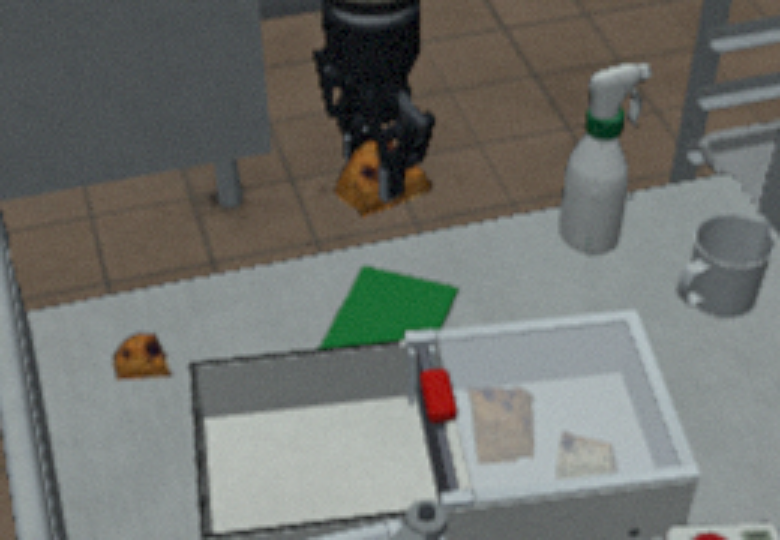

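Cake is held level, clear of the board. I carry it to the chamber.

Request:
drive_tool(
  plan=[
    {"dr":[0,0,-0.03],"slide":[-0.015,-0.004,0],"claw":0.035},
    {"dr":[0,0,-0.08],"slide":[-0.03,-0.0085,0],"claw":0.035},
    {"dr":[0,0,-0.08],"slide":[-0.035,-0.01,0],"claw":0.035},
    {"dr":[0,0,-0.08],"slide":[-0.035,-0.01,0],"claw":0.035},
    {"dr":[0,0,-0.08],"slide":[-0.035,-0.01,0],"claw":0.035},
    {"dr":[0,0,-0.08],"slide":[-0.03,-0.0085,0],"claw":0.035},
    {"dr":[0,0,-0.064],"slide":[-0.02,-0.005,-0.01],"claw":0.035},
    {"dr":[0,0,0],"slide":[0,0,-0.03],"claw":0.035},
    {"dr":[0,0,0],"slide":[0,0,-0.02],"claw":0.035},
    {"dr":[0,0,0],"slide":[0,0,0],"claw":0.035},
  ],
)

```text
t: 18.25
eef_pos: [0.4813, -0.2041, 0.1042]
tool_rot: [0.948, 0.317, -0.001, -0.001]
contact_force: [-1.0, -0.2, -0.1]
width: 0.0416
```

Run:
```python
from h import *
o=get_obs(); print(o["eef_pos"],o["tool_rot"],o["contact_force"],o["width"])
cv2.imwrite("pics/wrist9.png",grab_frame("wrist")[:,:,::-1])
cv2.imwrite("pics/scene9.png",cv2.resize(grab_frame("scene")[60:320,180:440,::-1],None,fx=2.3,fy=2.3))
```

```text
[ 0.48134849 -0.20413073  0.10418866] [ 9.48294721e-01  3.17388661e-01 -9.31699103e-04 -8.31668966e-04] [-0.99746404 -0.22542496 -0.06434915] 0.04159896206118832
```

View pics/wrist9.png

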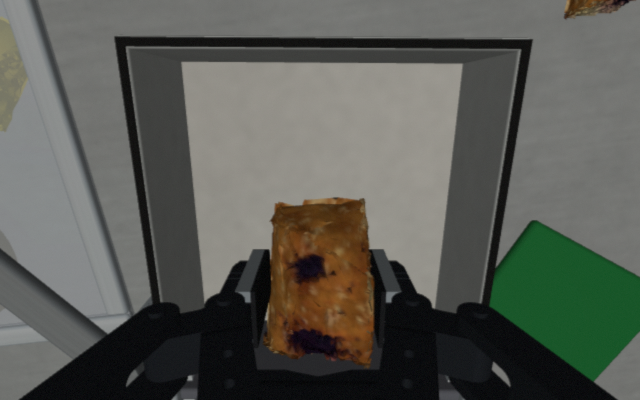

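View pics/scene9.png

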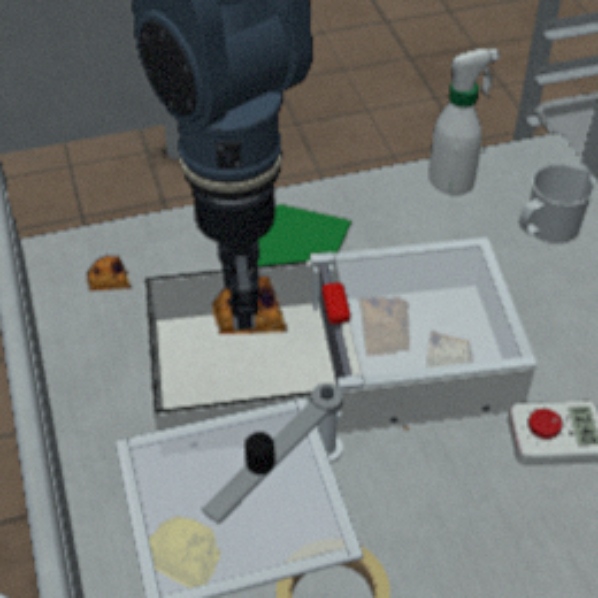

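Chamber is clear and the cake is centred over it. I lower it.

Request:
drive_tool(
  plan=[
    {"dr":[0,0,0],"slide":[0,0,-0.02],"claw":0.035},
    {"dr":[0,0,0],"slide":[0,0,-0.025],"claw":0.035},
    {"dr":[0,0,0],"slide":[0,0,-0.02],"claw":0.035},
    {"dr":[0,0,0],"slide":[0,0,-0.012],"claw":0.035},
    {"dr":[0,0,0],"slide":[0,0,-0.005],"claw":0.035},
    {"dr":[0,0,0],"slide":[0,0,-0.003],"claw":0.035},
    {"dr":[0,0,0],"slide":[0,0,-0.002],"claw":0.035},
    {"dr":[0,0,0],"slide":[0,0,-0.001],"claw":0.035},
    {"dr":[0,0,0],"slide":[0,0,0],"claw":0.035},
    {"dr":[0,0,0],"slide":[0,0,0],"claw":0.035},
  ],
)

```text
t: 19.6
eef_pos: [0.4824, -0.2046, 0.0174]
tool_rot: [0.948, 0.317, 0.0, 0.0]
contact_force: [-0.3, 0.1, -0.3]
width: 0.0417
```

Request:
drive_tool(
  plan=[
    {"dr":[0,0,0],"slide":[0,0,-0.0015],"claw":0.035},
    {"dr":[0,0,0],"slide":[0,0,-0.001],"claw":0.035},
    {"dr":[0,0,0],"slide":[0,0,-0.001],"claw":0.035},
    {"dr":[0,0,0],"slide":[0,0,-0.001],"claw":0.035},
    {"dr":[0,0,0],"slide":[0,0,0],"claw":0.035},
    {"dr":[0,0,0],"slide":[0,0,0],"claw":0.035},
    {"dr":[0,0,0],"slide":[0,0,0],"claw":0.035},
    {"dr":[0,0,0],"slide":[0,0,0],"claw":0.035},
    {"dr":[0,0,0],"slide":[0,0,0],"claw":0.035},
    {"dr":[0,0,0],"slide":[0,0,0],"claw":0.035},
  ],
)

```text
t: 20.85
eef_pos: [0.483, -0.2046, 0.0155]
tool_rot: [0.948, 0.318, 0.001, 0.001]
contact_force: [-14.9, 11.6, 56.0]
width: 0.0414
```

Floor contact, harder than intended (56 N). I ease up slightly and release.

Request:
drive_tool(
  plan=[
    {"dr":[0,0,0],"slide":[0,0,0.001],"claw":0.035},
    {"dr":[0,0,0],"slide":[0,0,0.0007],"claw":0.035},
    {"dr":[0,0,0],"slide":[0,0,0],"claw":0.035},
    {"dr":[0,0,0],"slide":[0,0,0],"claw":0.035},
    {"dr":[0,0,0],"slide":[0,0,0],"claw":0.035},
    {"dr":[0,0,0],"slide":[0,0,0],"claw":0.035},
    {"dr":[0,0,0],"slide":[0,0,0],"claw":0.035},
    {"dr":[0,0,0],"slide":[0,0,0],"claw":0.035},
    {"dr":[0,0,0],"slide":[0,0,0],"claw":0.035},
    {"dr":[0,0,0],"slide":[0,0,0],"claw":0.035},
  ],
)

```text
t: 22.1
eef_pos: [0.4829, -0.2046, 0.0159]
tool_rot: [0.948, 0.317, 0.001, 0.0]
contact_force: [-5.7, 6.7, 28.7]
width: 0.0417
```

Request:
drive_tool(
  plan=[
    {"dr":[0,0,0],"slide":[0,0,0.0008],"claw":0.035},
    {"dr":[0,0,0],"slide":[0,0,0],"claw":0.043},
    {"dr":[0,0,0],"slide":[0,0,0],"claw":0.046},
    {"dr":[0,0,0],"slide":[0,0,0],"claw":0.052},
    {"dr":[0,0,0],"slide":[0,0,0],"claw":0.06},
    {"dr":[0,0,0],"slide":[0,0,0],"claw":0.07},
    {"dr":[0,0,0],"slide":[0,0,0],"claw":0.075},
    {"dr":[0,0,0],"slide":[0,0,0],"claw":0.075},
    {"dr":[0,0,0],"slide":[0,0,0],"claw":0.075},
    {"dr":[0,0,0],"slide":[0,0,0],"claw":0.075},
  ],
)

```text
t: 23.35
eef_pos: [0.4823, -0.2045, 0.0153]
tool_rot: [0.948, 0.317, -0.0, 0.0]
contact_force: [-0.4, -0.6, -0.7]
width: 0.0749
```

Run:
```python
from h import *
o=get_obs(); print(o["eef_pos"],o["contact_force"],o["width"])
cv2.imwrite("pics/wrist10.png",grab_frame("wrist")[:,:,::-1])
```

```text
[ 0.48234902 -0.20453206  0.01531161] [-0.40386423 -0.61737881 -0.66276215] 0.07488173571232916
```

View pics/wrist10.png

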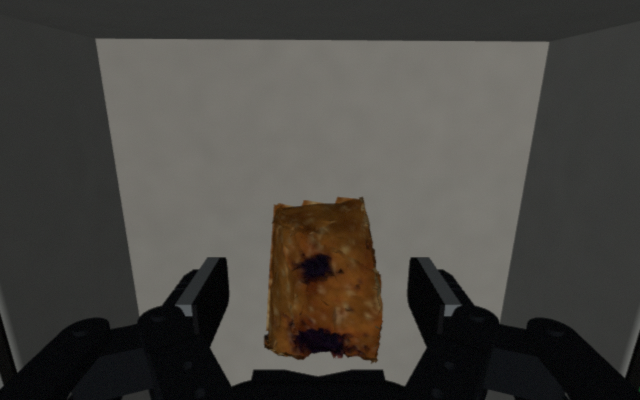

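Released with the cake free between the fingers. I retreat straight up, then back.

Request:
drive_tool(
  plan=[
    {"dr":[0,0,0],"slide":[0,0,0.02],"claw":0.075},
    {"dr":[0,0,0],"slide":[0,0,0.03],"claw":0.075},
    {"dr":[0,0,0],"slide":[0,0,0.04],"claw":0.075},
    {"dr":[0,0,0],"slide":[0,0,0.045],"claw":0.075},
    {"dr":[0,0,0],"slide":[0,0,0.045],"claw":0.075},
    {"dr":[0,0,0],"slide":[0,0,0.04],"claw":0.075},
    {"dr":[0,0,0],"slide":[-0.02,0.03,0.02],"claw":0.075},
    {"dr":[0,0,0],"slide":[-0.02,0.045,0],"claw":0.075},
    {"dr":[0,0,0],"slide":[-0.02,0.045,0],"claw":0.075},
    {"dr":[0,0,0],"slide":[-0.01,0.04,0],"claw":0.075},
  ],
)

```text
t: 24.65
eef_pos: [0.4113, -0.0433, 0.2555]
tool_rot: [0.948, 0.317, 0.0, 0.0]
contact_force: [1.5, 0.3, -0.0]
width: 0.0754
```

Request:
drive_tool(
  plan=[
    {"dr":[0,0,0],"slide":[-0.02,0.05,0],"claw":0.075},
    {"dr":[0,0,0],"slide":[-0.02,0.05,0],"claw":0.075},
    {"dr":[0,0,0],"slide":[-0.02,0.05,0],"claw":0.075},
    {"dr":[0,0,0],"slide":[-0.02,0.05,0],"claw":0.075},
    {"dr":[0,0,0],"slide":[-0.02,0.05,0],"claw":0.075},
    {"dr":[0,0,0],"slide":[0,0.03,0],"claw":0.075},
    {"dr":[0,0,0],"slide":[0,0,0],"claw":0.075},
    {"dr":[0,0,0],"slide":[0,0,0],"claw":0.075},
    {"dr":[0,0,0],"slide":[0,0,0],"claw":0.075},
    {"dr":[0,0,0],"slide":[0,0,0],"claw":0.075},
  ],
)

```text
t: 25.9
eef_pos: [0.3126, 0.2349, 0.2554]
tool_rot: [0.948, 0.317, 0.0, -0.0]
contact_force: [-0.5, -0.8, -0.2]
width: 0.0749
```

Run:
```python
from h import *
o=get_obs(); print(o["eef_pos"],o["contact_force"],o["joint_velocities"].round(3))
for n,(x,y) in {"top":(200,80),"scene":(200,100)}.items():
    I=grab_frame(n)[:,:,::-1]; cv2.imwrite(f"pics/{n}11f.png",I); cv2.imwrite(f"pics/{n}11.png",cv2.resize(I[y:y+230,x:x+260],None,fx=2.5,fy=2.5))
    H,S,V=cv2.split(cv2.cvtColor(np.ascontiguousarray(I),cv2.COLOR_BGR2HSV))
    m=((H>4)&(H<22)&(S>120)).astype(np.uint8); nn,l,st,ce=cv2.connectedComponentsWithStats(m)
    for i in range(1,nn):
        if st[i,4]>100 and 200<ce[i][0]<400 and 150<ce[i][1]<280:
            w=cast(n,ce[i],.03)[:2]-np.array([.4795,-.2015]); yaw=-.925
            print(n,ce[i],"box",w@[np.cos(yaw),np.sin(yaw)],w@[-np.sin(yaw),np.cos(yaw)])
    m=(((H<6)|(H>174))&(S>170)&(V>90)).astype(np.uint8); nn,l,st,ce=cv2.connectedComponentsWithStats(m)
    print([c.round(1) for c,s in zip(ce[1:],st[1:]) if s[4]>60])
```

```text
[0.31256394 0.23486682 0.25540243] [-0.50984074 -0.83919469 -0.19348865] [ 0.004  0.001  0.    -0.002  0.     0.001]
top [292.5687885  213.00616016] box 0.008580188271400535 -0.0009574554536053732
[array([454.9,  56. ]), array([325.5, 181.7]), array([429.6, 180.7])]
scene [226.1091954  179.22413793] box -0.14029366331071574 0.14905815924882662
scene [288.82550336 217.80760626] box 0.009213962559328284 -0.009475954890992814
[array([471.2, 154.2]), array([325.4, 191. ]), array([416.4, 243.5])]
```

View pics/top11.png

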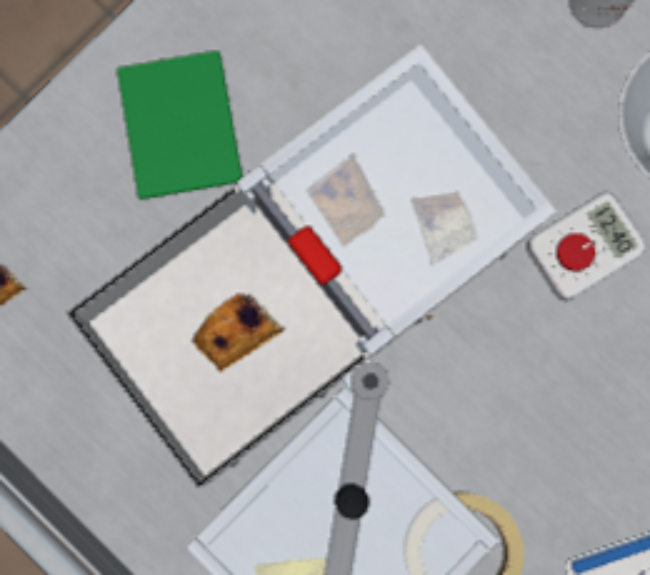

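View pics/scene11.png

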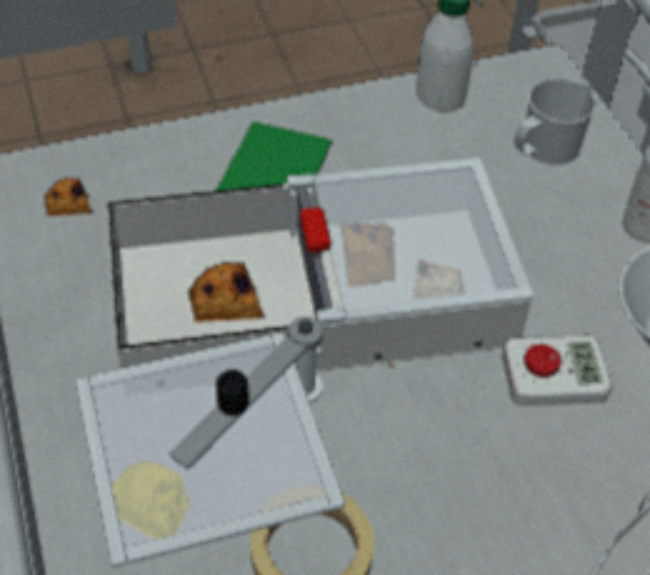

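The cake is upright within about 10 mm of the chamber's centre. The cover is open, and the gate handle and timer are at the same pixels as before.

```bash
python3 -c "
from cell import *
print(hand_in())"
```

```text
the job is handed in; nothing more can be done
None
```

The slice of cake is in the entry chamber, upright and close to the middle, and I handed the job in at about 26 s of the 64 s allowed.

- **Gate:** I pressed down on the red handle with the shut fingertips, with the cover still closed. It stopped hard at 108 mm; the force rose from 10.6 N to 22 N with only about 0.1 mm of movement, so it was fully shut. That is above the 5 to 10 N the task text suggests.
- **Cover:** I swung it aside by its knob to about 1.69 rad, estimated from the scene camera, and left it there.
- **Cake:** I gripped the larger, non-yellow slice on the green board, set it down, let go and withdrew the arm.

**Last checks:**
- **Cake position:** both cameras put its centre within about 10 mm of the chamber's centre. They disagreed by about 8 mm along the box's y: top camera (+9, -1) mm, scene camera (+9, -9) mm.
- **Gate and timer:** the gate handle and the timer's red knob were at the same pixels as at the start, within half a pixel.
- **Arm:** it was still and clear of everything.

**Not as intended:** the set-down was harder than it should have been. The wrist read about 57 N in total when the cake met the floor, because the cake's underside reached the floor sooner than I had reckoned. I eased off before opening the fingers, and the cake looked unharmed in the images.

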